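# Find the pepper mill that still runs freely and set it in the table caddy

## Robot

A 6-joint arm with a two-finger parallel gripper is mounted at the origin on a cart in front of the work surface, level with it; the furniture and walls round the work are solid. World frame = base frame: x ahead of the robot, y to its left, z up, the work surface at z = 0. Lengths are in mm, angles in rad, forces in N, time in s.
With the tool pointing down it reaches from about 400 to 925 mm from the base axis. Payload 12.5 kg.
Tool frame: the origin (TCP) lies on the centre line of the jaws, within the pads' length; the fingertips stand 22 mm ahead of it and the grasp point (between the pads) lies 3 mm ahead of it; z points along the fingers, y is the line along which they close (so a half turn about z gives the same grasp; the last joint's range is limited). The gripper opens to 95 mm and grips with 3 to 60 N. Pads are 20 mm wide; open, the fingers measure 119 mm over their backs; the gripper's body (75 mm by 180 mm) begins 59 mm behind the grasp point.
Start: joints at [1.069, 0.491, 1.559, -0, 1.092, -0.106], TCP at [240.952, 576.706, 210.661] pointing down, gripper open.
Joint ranges: [-3.1, 3.1], [-0.84, 2.19], [0.05, 2.79], [-1.13, 4.28], [0.06, 2.93], [-2.69, 2.69]. Speed limits (rad/s): [2.22, 2.22, 2.79, 3.14, 3.14, 3.14].

## Interface

Orientations are given as a 3x3 rotation matrix whose columns are the frame's x, y, z axes.
In Python, from cell import * gives the robot as it stands.
- The arm moves only by the tool carry_out, never from a script. Its argument "targets" is a list of rows, each an object with "jaw": the opening, from -1 (shut) to 1 (fully open); "linear": the shift along the tool's x, y, z in m, a list of three; "turn": the turn, a rotation vector about the tool's x, y, z in degrees, a list of three. A call has 1 to 12 rows; each row is the pose to reach, as a shift and turn from the pose commanded when the call began, along the tool's axes at that moment; what a row does not reach only later rows make up. A row lasts 1/10 s, in which the tool goes at most 50 mm and 8.59 degrees, less where a joint would pass 70% of its speed; a pose out of reach is approached as far as the arm can. A call with a gripper value outside its range is refused whole. The fingers move at their own pace and stop on an object; "squeeze" is the grip in N (left out, the last holds). Time passes only in rows, so rows that repeat a pose let the fingers close. It gives the time, the measured TCP pose, the force, the opening and the grip force at its end, in the units of the state.
- state(): the state, without advancing time (a new reading comes with each control period).
- grab_frame(name): name is "scene" or "side" or "wrist"; returns a dict with "pixels" (384x512x3 uint8, red, green, blue), "fx", "fy", "cx", "cy" (pixels), "D" ([k1, k2, p1, p2, k3] as OpenCV has them; the pictures are not rectified), "R" (3x3) and "t" (3): a world point X has camera coordinates R X + t. Camera axes: x right, y down, z forward; pixel columns grow to the right and rows downward; lengths in mm; the calibration is good to about 2 mm. A picture is of the moment at which its call begins. There is no depth.
- sign_off(): hands the job in; it is judged then, once.
Trained networks look in a picture, given as the dict that the camera call returned (one of the last four; its "shot" number tells which), for a name from the list of things; names that differ only in an ending like _2 or _b are one class to them, and where a whole thing is asked for, a point or a joint stands for the part that bears it (a point fixed in the world has none). Each returns a list of dicts, best first, with "p" (0 to 1); they miss things now and then, are a little off and sometimes report something else, mostly with a low value. They report only what shows in the picture. A call takes as long as a camera call. They do not tell look-alikes from the thing itself.
- silhouettes(picture, query): "mask" (384x512 bool, what is visible of it) and "uv" ([column, row] in pixels, amid what is visible of it).
- place_of(picture, query): "uv" ([column, row] in pixels: a listed point, or the origin of a listed thing).
The state is a dict: "time_s": time; "joint_pos": joint angles; "qd": joint speeds; "tau": joint torques, N m; "position": TCP position; "ee_rot": TCP orientation; "force": force on the tool from outside, world axes, zero at the start; "ft_torque": the same for the moment, N m; "grip_width": finger opening in mm; "grip_force": force on a finger pad.
Only numpy, scipy, OpenCV 4.12 (cv2) and the standard library are available. Lean on these libraries where they do the work, as an engineer would, in place of code of your own. Each camera call takes 0.05 s, during which the arm holds its last target. There are 200 camera calls.

## Task

Three pepper mills that look alike stand in the wooden stand, and the bearings of two of them have gone stiff. Twist the heads of the mills by hand, about a quarter turn each, while they stand there, and feel which one turns freely; then lift that mill out and set it down gently, upright and fully home, in the empty well of the table caddy, beside the salt jar. Leave the two stiff mills in their wells in the stand, force nothing, and do not disturb the other things on the worktop.

Things in the scene. Friction and masses are not known exactly. Their poses are not given: they have to be found in the camera images.
- stand: Fixed light-wood block 78 x 262 x 34 mm (x, y, z) with three wells in a row along its y axis, 85 mm apart, the middle one at its centre; wells 46 mm square, 24 mm deep, floor 10 mm above the worktop. Origin: centre of the underside. A mill stands in each well. Mill heads turn endlessly either way and stay where left: a sound one needs 0.02 N m, a stiff one 0.2 to 0.4 N m.
- caddy: Fixed light-wood table caddy 78 x 186 x 34 mm (x, y, z): two square wells along its y axis, 110 mm apart, and between them a steel post with a ring, 143 mm high. Wells 46 mm square, 24 mm deep, sharp edges, sides along x and y. The -y well holds a salt jar (top 116 mm above the worktop), the +y well is empty. Origin: centre of the underside.
- caddy_empty_well (a point): Centre of the floor of the caddy's empty well, 10 mm above the worktop, 24 mm below the mouth; axes as the caddy.
- mill_1_center (a point): Middle of the axis of one of 3 identical-looking dark wood pepper mills, 144 mm tall, 0.3 kg, in no fixed order in the stand's wells; 72 mm above its foot. Square body 44 mm wide, 88 tall, foot tapered to 41 over the lowest 8 mm. Round head in a ribbed rubber sleeve (gives 0.1 rad in twist), 42 mm across, 92 to 136 mm above the foot, 8 mm nut on top. z up, x and y square to the body's sides (not the head's). Carry it by the head.
- mill_2_center (a point): Middle of the axis of one of 3 identical-looking dark wood pepper mills, 144 mm tall, 0.3 kg, in no fixed order in the stand's wells; 72 mm above its foot. Square body 44 mm wide, 88 tall, foot tapered to 41 over the lowest 8 mm. Round head in a ribbed rubber sleeve (gives 0.1 rad in twist), 42 mm across, 92 to 136 mm above the foot, 8 mm nut on top. z up, x and y square to the body's sides (not the head's). Carry it by the head.
- mill_3_center (a point): Middle of the axis of one of 3 identical-looking dark wood pepper mills, 144 mm tall, 0.3 kg, in no fixed order in the stand's wells; 72 mm above its foot. Square body 44 mm wide, 88 tall, foot tapered to 41 over the lowest 8 mm. Round head in a ribbed rubber sleeve (gives 0.1 rad in twist), 42 mm across, 92 to 136 mm above the foot, 8 mm nut on top. z up, x and y square to the body's sides (not the head's). Carry it by the head.
- salt_jar: The round salt jar in the caddy's other well, 45 mm across, 106 mm tall. Origin: centre of its underside. Stays there.
- garlic_press: Bystander: a garlic press, 178 mm long, 52 mm high, loose. Origin: centre of its underside.
- food_tin: Bystander: a food tin, 76 mm across, 58 mm high, loose. Origin: centre of its underside.
- spoon: Bystander: a spoon with a wooden handle, 179 mm long, loose. Origin: centre of its underside.
- mug: Bystander: a mug, 95 mm high, loose. Origin: centre of its underside.
- hex_jar: Bystander: a hexagonal glass jar, 103 mm high, loose. Origin: centre of its underside.
- yogurt_tub: Bystander: a yogurt tub, 71 mm high, loose. Origin: centre of its underside.
- cork_jar: Bystander: a tall jar, 168 mm high, loose. Origin: centre of its underside.
- peg: Bystander: a wooden peg, 72 mm long, loose. Origin: centre of its underside.
Not all that is in view belongs to the job. Leave any yellow look-alike of the salt_jar alone.

How it is judged:
By the outcome, as a careful person would: the job done as asked, in the order asked, and still so for the second after the job is handed in, with the robot touching nothing.
It also fails if it takes over 67 s, if anything falls off the work surface, if the arm or the gripper's body presses on something with over 40 N, if the wrist force passes 120 N, or if a joint passes its speed limit or range.

## Working session

There is one attempt and no reset: what is moved stays moved. The work goes in short steps, Python scripts to look and compute and a tool call to move; the robot and the scene stay as the last step left them, time stands still between calls to the robot, and variables do not carry over. Pictures are saved under pics/ and viewed, at most 10 in all, crops included, and the job is handed in when it is done.

Besides the shell and the picture viewer there is one more tool, called after "Request:" by a JSON object that holds its "name" and its "arguments". carry_out: Moves the arm, as the interface text tells. Its arguments: {"type":"object","properties":{"targets":{"type":"array"},"squeeze":{"type":"number"}},"required":["targets"]}

```bash
mkdir -p pics; cat > h.py <<'E'
from cell import *
import numpy as np, cv2
def K(f): return np.array([[f['fx'],0,f['cx']],[0,f['fy'],f['cy']],[0,0,1.]])
def ray(f,uv):
    p=cv2.undistortPoints(np.array([[uv]],float),K(f),np.array(f['D'],float))[0,0]
    R=np.array(f['R']);t=np.array(f['t'])
    return -R.T@t, R.T@np.array([p[0],p[1],1.])
def atz(f,uv,z):
    c,d=ray(f,uv); return c+d*(z-c[2])/d[2]
def proj(f,X):
    return cv2.projectPoints(np.array(X,float).reshape(-1,1,3),cv2.Rodrigues(np.array(f['R'],float))[0],np.array(f['t'],float),K(f),np.array(f['D'],float))[0][:,0]
def tri(fs,uvs):
    A=np.zeros((3,3));b=np.zeros(3)
    for f,uv in zip(fs,uvs):
        c,d=ray(f,uv);d/=np.linalg.norm(d);P=np.eye(3)-np.outer(d,d);A+=P;b+=P@c
    return np.linalg.solve(A,b)
def save(n,im): cv2.imwrite('pics/'+n,np.ascontiguousarray(im[:,:,::-1]))
E
python3 - <<'E'
from h import *
np.set_printoptions(precision=1,suppress=True)
fs={n:grab_frame(n) for n in('scene','side','wrist')}
save('a.png',np.vstack([np.hstack([fs['scene']['pixels'],fs['side']['pixels']])])[:, :] if 0 else cv2.resize(np.hstack([fs['scene']['pixels'],fs['side']['pixels']]),(800,300)))
save('scene.png',fs['scene']['pixels']);save('side.png',fs['side']['pixels']);save('wrist.png',fs['wrist']['pixels'])
for q,z in(('mill_1_center',82),('stand',0),('caddy',0),('caddy_empty_well',10),('salt_jar',10),('cork_jar',0),('mug',0),('hex_jar',0)):
  for n,f in fs.items():
    for d in place_of(f,q)[:4]: print(q,n,round(d['p'],2),np.array(d['uv']),atz(f,d['uv'],z)[:2])
s=state();print(s['position'],s['ee_rot'],s['force'],s['ft_torque'],s['grip_width'])
E
```

```text
mill_1_center scene 0.68 [296.5 257.5] [ 519.4 -254. ]
mill_1_center scene 0.51 [303.  203.2] [ 659.5 -104.6]
mill_1_center side 0.5 [274.8 154.8] [ 517.7 -245.4]
stand scene 0.81 [296.  273.1] [ 521.2 -258.7]
stand side 0.81 [276.4 172.2] [ 513.2 -260.3]
caddy scene 0.59 [182.7 177.4] [422.1 287.6]
caddy side 0.7 [271.  253.8] [420.8 252.3]
caddy_empty_well side 0.78 [269.9 260.1] [414.8 294.4]
caddy_empty_well side 0.16 [270.7 167.2] [ 540.2 -278. ]
salt_jar scene 0.9 [192.5 186.8] [426.7 217.6]
salt_jar scene 0.81 [211.7 206.8] [437.4 100. ]
salt_jar scene 0.5 [167.7 144.9] [450.3 468.6]
salt_jar side 0.81 [268.4 224.4] [459.5 117.6]
salt_jar side 0.77 [267.7 239.7] [443.1 199.3]
cork_jar scene 0.88 [264.4 170.5] [687.1 149. ]
cork_jar side 0.76 [201.3 222.5] [678.4 145.2]
mug scene 0.68 [296.9 258.6] [ 554.6 -219.3]
mug scene 0.67 [282.1 182.1] [706.4  65.7]
hex_jar scene 0.74 [246.8 152.1] [687.5 268. ]
hex_jar side 0.8 [185.8 240.8] [690.2 252.5]
[240.9 576.7 210.7] [[-0.9  0.4  0. ]
 [ 0.4  0.9  0. ]
 [-0.   0.  -1. ]] [ 0.4 -0.7 -0.8] [-0. -0. -0.] 95.39180202442678
```

View pics/scene.png

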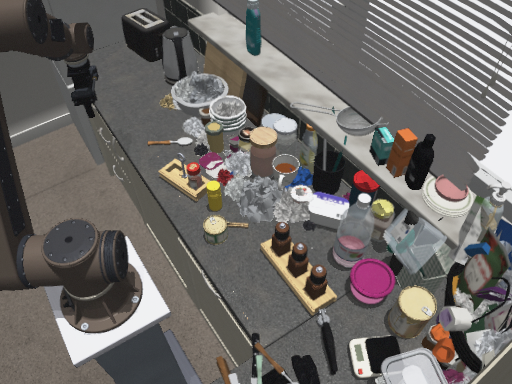

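View pics/side.png

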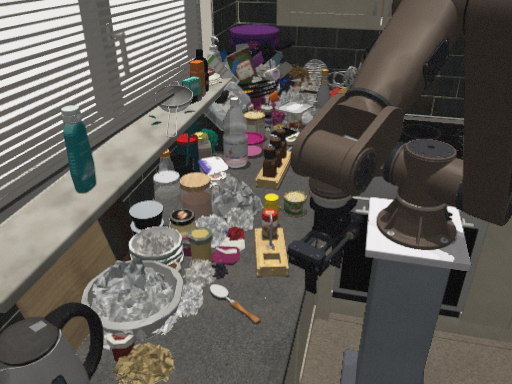

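The scene picture shows three dark mills in the stand at about (282,237), (299,258), (318,280). The caddy is at (184,178), with its empty well at the upper left end (172,170) and the red-topped salt jar at (193,172). The yellow look-alike is at (214,196).

```bash
python3 - <<'E'
from h import *
np.set_printoptions(precision=1,suppress=True)
fs={n:grab_frame(n) for n in('scene','side')}
f=fs['scene']
for uv in ((282,223),(299,244),(319,265)): print('nut',atz(f,uv,154))
for n,f in fs.items():
  for q in('stand','caddy','mill_1_center'):
    for d in silhouettes(f,q)[:4]:
      m=np.array(d['mask']).astype(np.uint8); c=max(cv2.findContours(m,0,2)[0],key=cv2.contourArea)
      r=cv2.boxPoints(cv2.minAreaRect(c)); print(n,q,round(d['p'],2),m.sum(),np.array(d['uv']),r.round().tolist())
      if q!='mill_1_center': print([atz(f,p,34)[:2].round() for p in r])
a=cv2.resize(fs['scene']['pixels'][200:320,245:345],(500,600),interpolation=2)
b=cv2.resize(fs['scene']['pixels'][145:215,150:220],(300,300),interpolation=2)
c=cv2.resize(fs['side']['pixels'][200:290,235:325],(300,300),interpolation=2)
save('crop.png',np.hstack([a,np.vstack([b,c])]))
E
```

```text
nut [ 523.3 -173.4  154. ]
nut [ 519.2 -257.2  154. ]
nut [ 522.  -339.7  154. ]
scene stand 0.85 1428 [297.7 281.9] [[255.0, 249.0], [281.0, 228.0], [339.0, 298.0], [314.0, 319.0]]
[array([ 456., -136.]), array([ 567., -114.]), array([ 559., -405.]), array([ 460., -415.])]
scene stand 0.34 581 [329.7 341.2] [[314.0, 310.0], [326.0, 308.0], [340.0, 372.0], [329.0, 375.0]]
[array([ 477., -396.]), array([ 508., -408.]), array([ 425., -568.]), array([ 397., -557.])]
scene caddy 0.76 916 [180.9 178.6] [[157.0, 174.0], [175.0, 152.0], [213.0, 184.0], [195.0, 205.0]]
[array([342., 326.]), array([446., 390.]), array([484., 170.]), array([386., 119.])]
scene caddy 0.16 1204 [262.4 146.8] [[250.0, 127.0], [277.0, 127.0], [277.0, 176.0], [250.0, 176.0]]
[array([758., 351.]), array([846., 291.]), array([689.,  75.]), array([611., 128.])]
scene mill_1_center 0.67 554 [301.  256.1] [[288.0, 243.0], [308.0, 243.0], [308.0, 276.0], [288.0, 276.0]]
scene mill_1_center 0.18 988 [179.1 175.9] [[156.0, 173.0], [177.0, 150.0], [214.0, 184.0], [193.0, 207.0]]
side stand 0.67 475 [276.2 178.9] [[251.0, 179.0], [289.0, 153.0], [301.0, 171.0], [264.0, 197.0]]
[array([ 580., -121.]), array([ 488., -378.]), array([ 410., -231.]), array([504.,  -5.])]
side caddy 0.66 1225 [269.  255.6] [[253.0, 229.0], [284.0, 226.0], [289.0, 275.0], [258.0, 278.0]]
[array([491., 190.]), array([404., 151.]), array([346., 373.]), array([422., 405.])]
side mill_1_center 0.53 197 [279.5 149.5] [[270.0, 138.0], [279.0, 136.0], [284.0, 165.0], [274.0, 167.0]]
```

View pics/crop.png

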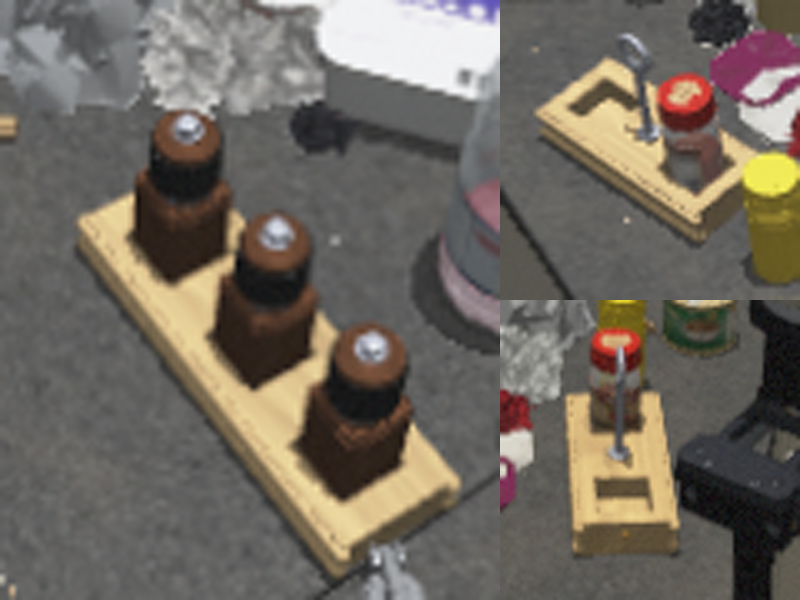

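Candidates for the wanted mill are the three dark ones in the stand, at scene pixels (282,237), (299,258) and (318,280). They can only be told apart by feel. The close crop confirms them, and the empty well is the end of the caddy away from the red-lidded salt jar. Next I bring the wrist camera over the stand.

```bash
cat >> h.py <<'E'
from scipy.spatial.transform import Rotation as Ro
def tgt(p,yaw):
    "tool pose pointing down, y axis at world yaw deg -> linear(m), turn(deg) from current"
    s=state();R=np.array(s['ee_rot']);y=np.radians(yaw)
    ya=np.array([np.cos(y),np.sin(y),0]);za=np.array([0,0,-1.]);T=np.column_stack([np.cross(ya,za),ya,za])
    return (R.T@(np.array(p)-np.array(s['position']))/1000).round(4).tolist(), np.degrees(Ro.from_matrix(R.T@T).as_rotvec()).round(2).tolist()
def st():
    s=state();R=np.array(s['ee_rot'])
    print(round(s['time_s'],2),np.array(s['position']).round(1),'yaw',np.degrees(np.arctan2(R[1,1],R[0,1])).round(2),'F',np.array(s['force']).round(2),'T',np.array(s['ft_torque']).round(3),'w',round(s['grip_width'],1),round(s['grip_force'],1))
E
python3 - <<'E'
from h import *
st()
f=grab_frame('wrist');s=state();R=np.array(s['ee_rot']);c=-np.array(f['R']).T@np.array(f['t'])
print('cam in tool',(R.T@(c-s['position'])).round(1),(np.array(f['R'])@R).round(2).tolist())
for p,y in(((400,360,330),67),((480,160,330),60),((500,0,330),52),((520,-240,330),45)): print(tgt(p,y))
E
```

```text
1.75 [241.  576.7 210.6] yaw 67.32 F [-0.71  0.67  0.35] T [ 0.01   0.003 -0.032] w 94.7 0.0
cam in tool [  71.5    0.3 -174.2] [[0.0, 1.0, -0.0], [-0.97, 0.0, -0.25], [-0.25, 0.0, 0.97]]
([-0.2303, -0.1386, -0.1194], [0.01, 0.0, 0.32])
([-0.3812, -0.2923, -0.1194], [0.01, -0.0, 7.32])
([-0.4614, -0.4323, -0.1194], [0.01, -0.0, 15.32])
([-0.5723, -0.646, -0.1194], [0.01, -0.0, 22.32])
```

Request:
{"name": "carry_out", "arguments": {"targets": [{"jaw": 0.3,"linear": [-0.05,-0.03,-0.03],"turn": [0,0,0]},{"jaw": 0.3,"linear": [-0.09,-0.055,-0.05],"turn": [0,0,0]},{"jaw": 0.3,"linear": [-0.13,-0.08,-0.07],"turn": [0,0,1]},{"jaw": 0.3,"linear": [-0.17,-0.105,-0.09],"turn": [0,0,2]},{"jaw": 0.3,"linear": [-0.205,-0.13,-0.11],"turn": [0,0,3]},{"jaw": 0.3,"linear": [-0.24,-0.16,-0.12],"turn": [0,0,4]},{"jaw": 0.3,"linear": [-0.275,-0.19,-0.12],"turn": [0,0,5]},{"jaw": 0.3,"linear": [-0.31,-0.22,-0.12],"turn": [0,0,6]},{"jaw": 0.3,"linear": [-0.345,-0.255,-0.12],"turn": [0,0,8]},{"jaw": 0.3,"linear": [-0.38,-0.29,-0.12],"turn": [0,0,10]},{"jaw": 0.3,"linear": [-0.41,-0.33,-0.12],"turn": [0,0,12]},{"jaw": 0.3,"linear": [-0.435,-0.37,-0.12],"turn": [0,0,14]}]}}

```text
time_s: 3.0
position: [499.9, 66.9, 330.7]
ee_rot: [[-0.801, 0.598, 0.0], [0.598, 0.801, 0.0], [-0.0, 0.0, -1.0]]
force: [0.8, 1.3, 1.0]
grip_width: 61.9
grip_force: 0.0
```

```bash
python3 - <<'E'
from h import *
st();print(tgt((520,-240,330),45))
E
```

```text
3.0 [499.9  66.9 330.7] yaw 53.24 F [0.77 1.26 0.97] T [-0.009 -0.051  0.028] w 61.9 0.0
([-0.1998, -0.2338, 0.0006], [0.02, 0.01, 8.24])
```

Request:
{"name": "carry_out", "arguments": {"targets": [{"jaw": 0.3,"linear": [-0.03,-0.035,0],"turn": [0,0,1]},{"jaw": 0.3,"linear": [-0.06,-0.07,0],"turn": [0,0,2]},{"jaw": 0.3,"linear": [-0.09,-0.105,0],"turn": [0,0,4]},{"jaw": 0.3,"linear": [-0.12,-0.14,0],"turn": [0,0,6]},{"jaw": 0.3,"linear": [-0.15,-0.175,0],"turn": [0,0,7]},{"jaw": 0.3,"linear": [-0.18,-0.21,0],"turn": [0,0,8]},{"jaw": 0.3,"linear": [-0.2,-0.234,0],"turn": [0,0,8.2]},{"jaw": 0.3,"linear": [-0.2,-0.234,0],"turn": [0,0,8.2]}]}}

```text
time_s: 3.8
position: [519.9, -241.5, 329.9]
ee_rot: [[-0.706, 0.708, -0.001], [0.708, 0.706, -0.0], [0.0, -0.0, -1.0]]
force: [0.9, 1.0, 0.6]
grip_width: 61.7
grip_force: 0.0
```

```bash
python3 - <<'E'
from h import *
np.set_printoptions(precision=1,suppress=True)
f=grab_frame('wrist');st()
save('w1.png',f['pixels'])
for q,z in(('mill_1_center',82),('stand',0)):
    for d in place_of(f,q)[:4]: print(q,round(d['p'],2),np.array(d['uv']),atz(f,d['uv'],z))
hsv=cv2.cvtColor(f['pixels'],cv2.COLOR_RGB2HSV)
for d in silhouettes(f,'mill_1_center')[:4]: print(d['p'],d['uv'],np.array(d['mask']).sum())
E
```

```text
3.85 [ 519.8 -239.6  330.1] yaw 44.97 F [0.9 0.1 0.2] T [-0.   0.  -0.1] w 61.7 0.0
mill_1_center 0.68 [251.2 180.1] [ 522.9 -262.3   82. ]
stand 0.77 [250.9 171.3] [ 520.9 -264.5    0. ]
0.95 [250.4, 180.1] 1189
0.25 [309.2, 14.8] 1380
```

View pics/w1.png

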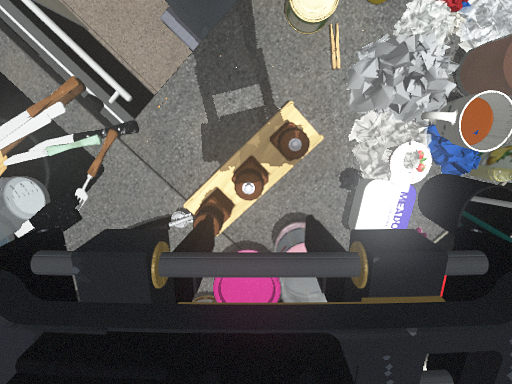

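The wrist view shows the nuts at (294,145) and (249,188), with the third mill at about (208,215). The stand corners are near (291,101), (323,137) and (185,207). Now I fit them.

```bash
python3 - <<'E'
from h import *
np.set_printoptions(precision=1,suppress=True)
f=grab_frame('wrist');im=f['pixels']
h=cv2.cvtColor(im,cv2.COLOR_RGB2HSV)
m=((h[:,:,0]>12)&(h[:,:,0]<30)&(h[:,:,1]>50)&(h[:,:,2]>130)).astype(np.uint8)
n,l,s,c=cv2.connectedComponentsWithStats(m[90:250,170:340]);k=1+s[1:,4].argmax()
yy,xx=np.where(l==k);P=np.array([atz(f,(x+170,y+90),34)[:2] for x,y in zip(xx,yy)],np.float32)
r=cv2.minAreaRect(P);print(r,len(P)); print(cv2.boxPoints(r))
# nuts: bright low-sat blobs
for (u,v) in((294,145),(249,188),(208,220)):
    w=h[v-12:v+12,u-12:u+12];b=(w[:,:,1]<70)&(w[:,:,2]>110)
    y,x=np.where(b);
    if len(x): uv=(u-12+x.mean(),v-12+y.mean());print(len(x),uv,atz(f,uv,152))
print(tgt((520,-175,250),45))
E
```

```text
((518.8885498046875, -260.73492431640625), (268.79736328125, 88.05847930908203), 88.29206848144531) 3977
[[ 470.9 -393.8]
 [ 558.9 -396.4]
 [ 566.9 -127.7]
 [ 478.9 -125.1]]
151 (np.float64(292.96026490066225), np.float64(145.6158940397351)) [ 520.4 -175.2  152. ]
145 (np.float64(246.41379310344828), np.float64(189.84137931034482)) [ 519.4 -260.3  152. ]
1 (np.float64(219.0), np.float64(231.0)) [ 534.  -330.5  152. ]
([0.0438, 0.0439, 0.0809], [0.01, 0.0, 0.2])
```

Request:
{"name": "carry_out", "arguments": {"targets": [{"jaw": 0.3,"linear": [0.022,0.022,0.03],"turn": [0,0,0]},{"jaw": 0.3,"linear": [0.0435,0.0445,0.06],"turn": [0,0,0]},{"jaw": 0.3,"linear": [0.0435,0.0445,0.1],"turn": [0,0,0]},{"jaw": 0.3,"linear": [0.0435,0.0445,0.14],"turn": [0,0,0]},{"jaw": 0.3,"linear": [0.0435,0.0445,0.17],"turn": [0,0,0]},{"jaw": 0.3,"linear": [0.0435,0.0445,0.19],"turn": [0,0,0]},{"jaw": 0.3,"linear": [0.0435,0.0445,0.201],"turn": [0,0,0]},{"jaw": 0.3,"linear": [0.0435,0.0445,0.201],"turn": [0,0,0]}]}}

```text
time_s: 4.85
position: [520.4, -175.0, 128.9]
ee_rot: [[-0.709, 0.705, -0.001], [0.705, 0.709, 0.001], [0.002, -0.0, -1.0]]
force: [-0.0, -0.2, 0.5]
grip_width: 62.0
grip_force: 0.0
```

```bash
python3 - <<'E'
from h import *
st();f=grab_frame('wrist');st();save('w2.png',f['pixels'][150:384,100:412])
E
```

```text
4.85 [ 520.4 -175.   128.9] yaw 45.18 F [-0.02 -0.22  0.54] T [-0.032 -0.022  0.002] w 62.0 0.0
4.9 [ 520.9 -175.5  130. ] yaw 45.17 F [ 0.08 -0.38 -0.13] T [-0.013  0.058 -0.007] w 61.9 0.0
```

View pics/w2.png

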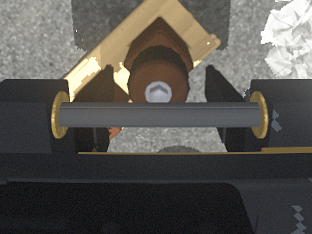

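The mill head sits between the two fingers, with the nut at (157,90) in the crop and the fingers at about 110 and 207. It is well centred, so I close gently.

Request:
{"name": "carry_out", "arguments": {"targets": [{"jaw": -0.3,"linear": [0,0,0],"turn": [0,0,0]},{"jaw": -0.3,"linear": [0,0,0],"turn": [0,0,0]},{"jaw": -0.3,"linear": [0,0,0],"turn": [0,0,0]},{"jaw": -0.3,"linear": [0,0,0],"turn": [0,0,0]},{"jaw": -0.3,"linear": [0,0,0],"turn": [0,0,0]}], "squeeze": 15}}

```text
time_s: 5.4
position: [520.9, -176.2, 130.2]
ee_rot: [[-0.709, 0.706, 0.001], [0.706, 0.709, -0.001], [-0.001, 0.0, -1.0]]
force: [-1.5, -0.2, 6.2]
grip_width: 41.3
grip_force: 15.0
```

```bash
python3 -c "
from h import *
st()"
```

```text
5.4 [ 520.9 -176.2  130.2] yaw 45.12 F [-1.48 -0.21  6.16] T [-0.151  0.203 -0.02 ] w 41.3 15.0
```

Request:
{"name": "carry_out", "arguments": {"targets": [{"jaw": -0.3,"linear": [0,0,0],"turn": [0,0,5]},{"jaw": -0.3,"linear": [0,0,0],"turn": [0,0,10]},{"jaw": -0.3,"linear": [0,0,0],"turn": [0,0,15]},{"jaw": -0.3,"linear": [0,0,0],"turn": [0,0,20]},{"jaw": -0.3,"linear": [0,0,0],"turn": [0,0,25]},{"jaw": -0.3,"linear": [0,0,0],"turn": [0,0,30]},{"jaw": -0.3,"linear": [0,0,0],"turn": [0,0,30]}]}}

```text
time_s: 6.1
position: [521.4, -176.0, 130.2]
ee_rot: [[-0.259, 0.966, 0.002], [0.966, 0.259, -0.001], [-0.001, 0.002, -1.0]]
force: [2.2, 2.6, 5.4]
grip_width: 41.7
grip_force: 15.0
```

```bash
python3 -c "
from h import *
st()
for i in range(3): grab_frame('wrist');st()"
```

```text
6.1 [ 521.4 -176.   130.2] yaw 15.04 F [2.21 2.58 5.44] T [ 0.186 -0.385  0.345] w 41.7 15.0
6.15 [ 521.4 -176.   130.2] yaw 15.19 F [1.41 0.72 5.8 ] T [ 0.168 -0.452  0.326] w 41.3 15.0
6.2 [ 521.4 -176.1  130.2] yaw 15.22 F [2.4  1.09 5.49] T [ 0.264 -0.454  0.271] w 41.6 15.0
6.25 [ 521.4 -176.1  130.3] yaw 15.23 F [1.39 1.91 5.9 ] T [ 0.236 -0.422  0.281] w 41.3 15.0
```

Tz is about 0.3 N m, so this one is stiff. I finish the quarter turn and release it.

Request:
{"name": "carry_out", "arguments": {"targets": [{"jaw": -0.3,"linear": [0,0,0],"turn": [0,0,8]},{"jaw": -0.3,"linear": [0,0,0],"turn": [0,0,16]},{"jaw": -0.3,"linear": [0,0,0],"turn": [0,0,24]},{"jaw": -0.3,"linear": [0,0,0],"turn": [0,0,32]},{"jaw": -0.3,"linear": [0,0,0],"turn": [0,0,40]},{"jaw": -0.3,"linear": [0,0,0],"turn": [0,0,48]},{"jaw": -0.3,"linear": [0,0,0],"turn": [0,0,56]},{"jaw": -0.3,"linear": [0,0,0],"turn": [0,0,62]},{"jaw": -0.3,"linear": [0,0,0],"turn": [0,0,62]}]}}

```text
time_s: 7.15
position: [521.9, -176.5, 130.4]
ee_rot: [[0.73, 0.684, 0.003], [0.684, -0.73, -0.002], [0.001, 0.003, -1.0]]
force: [4.3, -1.4, 5.9]
grip_width: 41.4
grip_force: 15.0
```

```bash
python3 -c "
from h import *
st()
for i in range(3): grab_frame('wrist');st()"
```

```text
7.15 [ 521.9 -176.5  130.4] yaw -46.88 F [ 4.28 -1.38  5.92] T [-0.474 -0.862  0.31 ] w 41.4 15.0
7.2 [ 521.9 -176.6  130.4] yaw -46.68 F [ 4.44 -1.83  5.16] T [-0.446 -0.894  0.315] w 41.5 15.0
7.25 [ 521.9 -176.5  130.4] yaw -46.63 F [ 4.04 -1.36  4.74] T [-0.444 -0.927  0.35 ] w 41.1 15.0
7.3 [ 521.9 -176.5  130.4] yaw -46.62 F [ 4.12 -1.07  6.19] T [-0.501 -0.867  0.321] w 41.3 15.0
```

Request:
{"name": "carry_out", "arguments": {"targets": [{"jaw": 0.3,"linear": [0,0,0],"turn": [0,0,62]},{"jaw": 0.3,"linear": [0,0,0],"turn": [0,0,62]},{"jaw": 0.3,"linear": [0,0,0],"turn": [0,0,62]},{"jaw": 0.3,"linear": [0,0,0],"turn": [0,0,62]}]}}

```text
time_s: 7.7
position: [520.1, -175.8, 129.3]
ee_rot: [[0.989, 0.15, -0.001], [0.15, -0.989, 0.001], [-0.001, -0.001, -1.0]]
force: [-0.4, 0.4, 0.3]
grip_width: 61.3
grip_force: 0.0
```

The release rows carried on turning, because I repeated the turn there. The jaws opened anyway and the forces are near zero. Next is the middle mill, which I will turn back the other way.

Request:
{"name": "carry_out", "arguments": {"targets": [{"jaw": 0.3,"linear": [0,0,-0.035],"turn": [0,0,0]},{"jaw": 0.3,"linear": [0,0,-0.07],"turn": [0,0,-4]},{"jaw": 0.3,"linear": [-0.007,0.04,-0.07],"turn": [0,0,-12]},{"jaw": 0.3,"linear": [-0.013,0.08,-0.07],"turn": [0,0,-20]},{"jaw": 0.3,"linear": [-0.013,0.084,-0.07],"turn": [0,0,-28]},{"jaw": 0.3,"linear": [-0.013,0.084,-0.06],"turn": [0,0,-36]},{"jaw": 0.3,"linear": [-0.013,0.084,-0.03],"turn": [0,0,-36]},{"jaw": 0.3,"linear": [-0.013,0.084,-0.01],"turn": [0,0,-36]},{"jaw": 0.3,"linear": [-0.013,0.084,0],"turn": [0,0,-36]},{"jaw": 0.3,"linear": [-0.013,0.084,0],"turn": [0,0,-36]}]}}

```text
time_s: 8.7
position: [519.9, -260.6, 128.4]
ee_rot: [[0.709, 0.705, -0.002], [0.705, -0.709, 0.002], [-0.001, -0.003, -1.0]]
force: [0.7, 0.8, 0.7]
grip_width: 61.9
grip_force: 0.0
```

Request:
{"name": "carry_out", "arguments": {"targets": [{"jaw": -0.3,"linear": [0,0,0],"turn": [0,0,0]},{"jaw": -0.3,"linear": [0,0,0],"turn": [0,0,0]},{"jaw": -0.3,"linear": [0,0,0],"turn": [0,0,0]},{"jaw": -0.3,"linear": [0,0,0],"turn": [0,0,0]},{"jaw": -0.3,"linear": [0,0,0],"turn": [0,0,0]}], "squeeze": 15}}

```text
time_s: 9.2
position: [520.9, -261.1, 130.4]
ee_rot: [[0.71, 0.704, 0.001], [0.704, -0.71, -0.001], [0.0, 0.001, -1.0]]
force: [-0.1, 0.3, 5.8]
grip_width: 41.7
grip_force: 15.0
```

```bash
python3 -c "
from h import *
st()"
```

```text
9.2 [ 520.9 -261.1  130.4] yaw -45.25 F [-0.13  0.27  5.76] T [-0.101  0.23  -0.024] w 41.7 15.0
```

Request:
{"name": "carry_out", "arguments": {"targets": [{"jaw": -0.3,"linear": [0,0,0],"turn": [0,0,-6]},{"jaw": -0.3,"linear": [0,0,0],"turn": [0,0,-12]},{"jaw": -0.3,"linear": [0,0,0],"turn": [0,0,-18]},{"jaw": -0.3,"linear": [0,0,0],"turn": [0,0,-24]},{"jaw": -0.3,"linear": [0,0,0],"turn": [0,0,-30]},{"jaw": -0.3,"linear": [0,0,0],"turn": [0,0,-30]}]}}

```text
time_s: 9.8
position: [520.3, -260.8, 130.3]
ee_rot: [[0.26, 0.966, -0.0], [0.966, -0.26, 0.0], [0.0, -0.0, -1.0]]
force: [-2.5, 1.8, 8.9]
grip_width: 41.6
grip_force: 15.0
```

```bash
python3 -c "
from h import *
st()
for i in range(3): grab_frame('wrist');st()"
```

```text
9.8 [ 520.3 -260.8  130.3] yaw -15.06 F [-2.54  1.85  8.86] T [ 0.16   0.781 -0.214] w 41.6 15.0
9.85 [ 520.4 -260.9  130.4] yaw -15.22 F [-2.48  2.03  7.98] T [ 0.163  0.72  -0.199] w 41.3 15.0
9.9 [ 520.4 -260.9  130.3] yaw -15.26 F [-3.35  1.78  8.91] T [ 0.202  0.757 -0.186] w 41.2 15.0
9.95 [ 520.4 -260.9  130.3] yaw -15.27 F [-2.56  1.35  8.75] T [ 0.157  0.741 -0.198] w 41.5 15.0
```

Request:
{"name": "carry_out", "arguments": {"targets": [{"jaw": -0.3,"linear": [0,0,0],"turn": [0,0,-8]},{"jaw": -0.3,"linear": [0,0,0],"turn": [0,0,-16]},{"jaw": -0.3,"linear": [0,0,0],"turn": [0,0,-24]},{"jaw": -0.3,"linear": [0,0,0],"turn": [0,0,-32]},{"jaw": -0.3,"linear": [0,0,0],"turn": [0,0,-40]},{"jaw": -0.3,"linear": [0,0,0],"turn": [0,0,-48]},{"jaw": -0.3,"linear": [0,0,0],"turn": [0,0,-56]},{"jaw": -0.3,"linear": [0,0,0],"turn": [0,0,-62]},{"jaw": -0.3,"linear": [0,0,0],"turn": [0,0,-62]}]}}

```text
time_s: 10.85
position: [520.3, -261.3, 130.4]
ee_rot: [[-0.731, 0.683, 0.0], [0.683, 0.731, -0.001], [-0.0, -0.0, -1.0]]
force: [-4.2, -1.0, 8.9]
grip_width: 41.5
grip_force: 15.0
```

```bash
python3 -c "
from h import *
st()
for i in range(2): grab_frame('wrist');st()"
```

```text
10.85 [ 520.3 -261.3  130.4] yaw 46.95 F [-4.18 -1.02  8.89] T [-0.304  0.885 -0.242] w 41.5 15.0
10.9 [ 520.3 -261.3  130.5] yaw 46.79 F [-3.43 -1.09  9.29] T [-0.348  0.827 -0.215] w 41.5 15.0
10.95 [ 520.3 -261.3  130.4] yaw 46.75 F [-3.87 -1.16  8.55] T [-0.366  0.926 -0.189] w 41.7 15.0
```

Request:
{"name": "carry_out", "arguments": {"targets": [{"jaw": 0.3,"linear": [0,0,0],"turn": [0,0,0]},{"jaw": 0.3,"linear": [0,0,0],"turn": [0,0,0]},{"jaw": 0.3,"linear": [0,0,0],"turn": [0,0,0]},{"jaw": 0.3,"linear": [0,0,0],"turn": [0,0,0]}]}}

```text
time_s: 11.35
position: [520.6, -260.9, 129.5]
ee_rot: [[-0.728, 0.685, -0.0], [0.685, 0.728, 0.0], [0.0, 0.0, -1.0]]
force: [0.2, 0.0, -0.4]
grip_width: 61.3
grip_force: 0.0
```

The middle mill is stiff too, at about 0.2 N m. Now the third.

Request:
{"name": "carry_out", "arguments": {"targets": [{"jaw": 0.3,"linear": [0,0,-0.035],"turn": [0,0,0]},{"jaw": 0.3,"linear": [0,0,-0.07],"turn": [0,0,0]},{"jaw": 0.3,"linear": [-0.025,-0.028,-0.07],"turn": [0,0,0]},{"jaw": 0.3,"linear": [-0.05,-0.055,-0.07],"turn": [0,0,0]},{"jaw": 0.3,"linear": [-0.057,-0.063,-0.06],"turn": [0,0,0]},{"jaw": 0.3,"linear": [-0.057,-0.063,-0.03],"turn": [0,0,0]},{"jaw": 0.3,"linear": [-0.057,-0.063,-0.01],"turn": [0,0,0]},{"jaw": 0.3,"linear": [-0.057,-0.063,0],"turn": [0,0,0]},{"jaw": 0.3,"linear": [-0.057,-0.063,0],"turn": [0,0,0]}]}}

```text
time_s: 12.25
position: [518.5, -345.2, 128.1]
ee_rot: [[-0.728, 0.685, -0.002], [0.685, 0.728, 0.002], [0.003, -0.0, -1.0]]
force: [0.2, 0.6, 0.1]
grip_width: 61.6
grip_force: 0.0
```

Request:
{"name": "carry_out", "arguments": {"targets": [{"jaw": -0.3,"linear": [0,0,0],"turn": [0,0,0]},{"jaw": -0.3,"linear": [0,0,0],"turn": [0,0,0]},{"jaw": -0.3,"linear": [0,0,0],"turn": [0,0,0]},{"jaw": -0.3,"linear": [0,0,0],"turn": [0,0,0]},{"jaw": -0.3,"linear": [0,0,0],"turn": [0,0,0]}], "squeeze": 15}}

```text
time_s: 12.75
position: [519.1, -346.2, 130.4]
ee_rot: [[-0.728, 0.685, 0.001], [0.685, 0.728, -0.001], [-0.001, -0.0, -1.0]]
force: [-0.5, -0.7, 5.1]
grip_width: 41.4
grip_force: 15.0
```

```bash
python3 -c "
from h import *
st()"
```

```text
12.75 [ 519.1 -346.2  130.4] yaw 46.75 F [-0.53 -0.72  5.13] T [-0.196  0.22   0.026] w 41.4 15.0
```

Request:
{"name": "carry_out", "arguments": {"targets": [{"jaw": -0.3,"linear": [0,0,0],"turn": [0,0,6]},{"jaw": -0.3,"linear": [0,0,0],"turn": [0,0,12]},{"jaw": -0.3,"linear": [0,0,0],"turn": [0,0,18]},{"jaw": -0.3,"linear": [0,0,0],"turn": [0,0,24]},{"jaw": -0.3,"linear": [0,0,0],"turn": [0,0,30]},{"jaw": -0.3,"linear": [0,0,0],"turn": [0,0,30]}]}}

```text
time_s: 13.35
position: [519.1, -346.3, 130.4]
ee_rot: [[-0.285, 0.959, 0.001], [0.959, 0.285, -0.001], [-0.001, 0.001, -1.0]]
force: [-1.5, -0.9, 5.8]
grip_width: 41.3
grip_force: 15.0
```

```bash
python3 -c "
from h import *
st()
for i in range(3): grab_frame('wrist');st()"
```

```text
13.35 [ 519.1 -346.3  130.4] yaw 16.54 F [-1.46 -0.9   5.75] T [-0.289  0.338  0.   ] w 41.3 15.0
13.4 [ 519.1 -346.3  130.4] yaw 16.69 F [-0.89 -0.73  5.48] T [-0.322  0.342  0.009] w 41.2 15.0
13.45 [ 519.1 -346.3  130.4] yaw 16.73 F [-1.12 -0.99  5.16] T [-0.309  0.315  0.009] w 41.5 15.0
13.5 [ 519.1 -346.3  130.4] yaw 16.74 F [ 0.04 -1.58  4.85] T [-0.247  0.284 -0.028] w 41.5 15.0
```

It turns freely, with Tz near 0. I finish the quarter turn, then turn back to line the grip up with the body. While doing that I measure the caddy from the fixed cameras.

Request:
{"name": "carry_out", "arguments": {"targets": [{"jaw": -0.3,"linear": [0,0,0],"turn": [0,0,8]},{"jaw": -0.3,"linear": [0,0,0],"turn": [0,0,16]},{"jaw": -0.3,"linear": [0,0,0],"turn": [0,0,24]},{"jaw": -0.3,"linear": [0,0,0],"turn": [0,0,32]},{"jaw": -0.3,"linear": [0,0,0],"turn": [0,0,40]},{"jaw": -0.3,"linear": [0,0,0],"turn": [0,0,48]},{"jaw": -0.3,"linear": [0,0,0],"turn": [0,0,56]},{"jaw": -0.3,"linear": [0,0,0],"turn": [0,0,62]},{"jaw": -0.3,"linear": [0,0,0],"turn": [0,0,62]}]}}

```text
time_s: 14.4
position: [519.4, -346.6, 130.5]
ee_rot: [[0.712, 0.702, 0.002], [0.702, -0.712, -0.002], [0.0, 0.002, -1.0]]
force: [-0.2, -2.7, 5.0]
grip_width: 41.7
grip_force: 15.0
```

```bash
python3 - <<'E'
from h import *
np.set_printoptions(precision=1,suppress=True)
st()
for n in('scene','side'):
    f=grab_frame(n);h=cv2.cvtColor(f['pixels'],cv2.COLOR_RGB2HSV)
    m=((h[:,:,0]>12)&(h[:,:,0]<28)&(h[:,:,1]>50)&(h[:,:,1]<160)&(h[:,:,2]>120)).astype(np.uint8)
    x0,y0,x1,y1=(150,150,222,212) if n=='scene' else (240,215,300,285)
    k,l,s,c=cv2.connectedComponentsWithStats(m[y0:y1,x0:x1]);k=1+s[1:,4].argmax();print(n,s[k])
    yy,xx=np.where(l==k);P=np.array([atz(f,(x+x0,y+y0),34)[:2] for x,y in zip(xx,yy)],np.float32)
    r=cv2.minAreaRect(P);print(r);print(cv2.boxPoints(r))
    d=place_of(f,'caddy_empty_well')[:1];print([atz(f,e['uv'],10) for e in d])
st()
E
```

```text
14.4 [ 519.4 -346.6  130.5] yaw -45.41 F [-0.2 -2.7  5. ] T [-0.6  0.1  0. ] w 41.7 15.0
scene [  8   8  62  43 667]
((422.46783447265625, 248.18743896484375), (111.96147155761719, 215.2997589111328), 16.904739379882812)
[[337.6 334.9]
 [400.2 128.9]
 [507.3 161.5]
 [444.7 367.5]]
[array([413.8, 329.7,  10. ])]
side [ 14  12  35  43 927]
((422.0107421875, 262.00531005859375), (88.63371276855469, 201.0221405029297), 16.38251495361328)
[[351.1 345.9]
 [407.8 153.1]
 [492.9 178.1]
 [436.2 370.9]]
[array([408.6, 299.9,  10. ])]
14.6 [ 519.4 -346.6  130.5] yaw -45.18 F [-0.7 -1.8  4.5] T [-0.6  0.  -0. ] w 41.5 15.0
```

Request:
{"name": "carry_out", "arguments": {"targets": [{"jaw": -0.3,"linear": [0,0,0],"turn": [0,0,-8]},{"jaw": -0.3,"linear": [0,0,0],"turn": [0,0,-16]},{"jaw": -0.3,"linear": [0,0,0],"turn": [0,0,-24]},{"jaw": -0.3,"linear": [0,0,0],"turn": [0,0,-32]},{"jaw": -0.3,"linear": [0,0,0],"turn": [0,0,-40]},{"jaw": -0.3,"linear": [0,0,0],"turn": [0,0,-43]},{"jaw": -0.3,"linear": [0,0,0],"turn": [0,0,-43]}], "squeeze": 25}}

```text
time_s: 15.3
position: [519.2, -346.3, 130.4]
ee_rot: [[0.036, 0.999, 0.001], [0.999, -0.036, -0.001], [-0.001, 0.001, -1.0]]
force: [-1.2, -0.8, 7.0]
grip_width: 41.2
grip_force: 25.0
```

```bash
python3 -c "
from h import *
st()"
```

```text
15.3 [ 519.2 -346.3  130.4] yaw -2.07 F [-1.22 -0.83  7.04] T [-0.338  0.282  0.027] w 41.2 25.0
```

Request:
{"name": "carry_out", "arguments": {"targets": [{"jaw": -0.3,"linear": [0,0,-0.008],"turn": [0,0,0]},{"jaw": -0.3,"linear": [0,0,-0.018],"turn": [0,0,0]},{"jaw": -0.3,"linear": [0,0,-0.03],"turn": [0,0,0]},{"jaw": -0.3,"linear": [0,0,-0.05],"turn": [0,0,0]}]}}

```text
time_s: 15.7
position: [518.5, -345.5, 179.9]
ee_rot: [[0.039, 0.999, -0.001], [0.999, -0.039, 0.001], [0.001, -0.001, -1.0]]
force: [-0.9, 0.2, -2.5]
grip_width: 41.1
grip_force: 25.0
```

```bash
python3 - <<'E'
from h import *
st()
print(tgt((505,0,330),8),tgt((470,160,330),14),tgt((408,290,330),16.5))
E
```

```text
15.7 [ 518.5 -345.5  179.9] yaw -2.24 F [-0.88  0.17 -2.48] T [-0.094  0.034 -0.028] w 41.1 25.0
([0.3449, -0.0272, -0.1496], [-0.08, -0.08, -10.24]) ([0.5034, -0.0684, -0.1493], [-0.07, -0.09, -16.24]) ([0.6309, -0.1355, -0.1491], [-0.07, -0.09, -18.74])
```

Request:
{"name": "carry_out", "arguments": {"targets": [{"jaw": -0.3,"linear": [0,0,-0.035],"turn": [0,0,0]},{"jaw": -0.3,"linear": [0,0,-0.07],"turn": [0,0,0]},{"jaw": -0.3,"linear": [0.01,0,-0.105],"turn": [0,0,0]},{"jaw": -0.3,"linear": [0.04,0,-0.135],"turn": [0,0,-1]},{"jaw": -0.3,"linear": [0.075,-0.003,-0.15],"turn": [0,0,-2]},{"jaw": -0.3,"linear": [0.115,-0.008,-0.15],"turn": [0,0,-3.5]},{"jaw": -0.3,"linear": [0.155,-0.012,-0.15],"turn": [0,0,-5]},{"jaw": -0.3,"linear": [0.195,-0.016,-0.15],"turn": [0,0,-6]},{"jaw": -0.3,"linear": [0.235,-0.019,-0.15],"turn": [0,0,-7]},{"jaw": -0.3,"linear": [0.275,-0.022,-0.15],"turn": [0,0,-8]},{"jaw": -0.3,"linear": [0.31,-0.025,-0.15],"turn": [0,0,-9]},{"jaw": -0.3,"linear": [0.345,-0.027,-0.15],"turn": [0,0,-10]}]}}

```text
time_s: 16.9
position: [504.8, 1.5, 330.6]
ee_rot: [[-0.136, 0.991, 0.001], [0.991, 0.136, 0.0], [-0.0, 0.001, -1.0]]
force: [1.4, -0.6, -3.0]
grip_width: 41.0
grip_force: 25.0
```

```bash
python3 - <<'E'
from h import *
st()
print(tgt((470,160,330),14),tgt((412,280,330),16.5))
E
```

```text
16.9 [504.8   1.5 330.6] yaw 7.81 F [ 1.42 -0.64 -2.99] T [-0.07  -0.037 -0.012] w 41.0 25.0
([0.1617, -0.0129, 0.0006], [0.04, 0.0, -6.19]) ([0.2885, -0.0541, 0.0005], [0.04, 0.0, -8.69])
```

Request:
{"name": "carry_out", "arguments": {"targets": [{"jaw": -0.3,"linear": [0.03,-0.002,0],"turn": [0,0,-1]},{"jaw": -0.3,"linear": [0.07,-0.005,0],"turn": [0,0,-3]},{"jaw": -0.3,"linear": [0.11,-0.009,0],"turn": [0,0,-5]},{"jaw": -0.3,"linear": [0.15,-0.013,0],"turn": [0,0,-6.5]},{"jaw": -0.3,"linear": [0.19,-0.025,0],"turn": [0,0,-7.5]},{"jaw": -0.3,"linear": [0.22,-0.04,0],"turn": [0,0,-8.5]},{"jaw": -0.3,"linear": [0.235,-0.05,0],"turn": [0,0,-8.7]},{"jaw": -0.3,"linear": [0.235,-0.05,0],"turn": [0,0,-8.7]},{"jaw": -0.3,"linear": [0.235,-0.05,0],"turn": [0,0,-8.7]}]}}

```text
time_s: 17.8
position: [424.2, 226.0, 330.3]
ee_rot: [[-0.284, 0.959, 0.001], [0.959, 0.284, 0.0], [-0.0, 0.001, -1.0]]
force: [-0.0, -0.2, -2.6]
grip_width: 41.1
grip_force: 25.0
```

```bash
python3 - <<'E'
from h import *
np.set_printoptions(precision=1,suppress=True)
f=grab_frame('wrist');st();save('w3.png',f['pixels']);np.save('w3.npy',f,allow_pickle=True)
for q,z in(('caddy_empty_well',10),('caddy',0),('salt_jar',10),('mill_1_center',0)):
    for d in place_of(f,q)[:2]: print(q,round(d['p'],2),np.array(d['uv']),atz(f,d['uv'],z))
c=(424,258);a=np.radians(16.5);R=np.array([[np.cos(a),-np.sin(a)],[np.sin(a),np.cos(a)]])
print(proj(f,[[*(np.array(c)+R@[x,55+y]),34] for x,y in((-23,-23),(23,-23),(23,23),(-23,23))]))
E
```

```text
17.85 [424.5 225.6 330.1] yaw 16.45 F [-0.5 -0.4 -3.5] T [-0.1  0.1 -0.1] w 41.5 25.0
caddy_empty_well 0.84 [263.4 115.4] [407.2 309.7  10. ]
caddy 0.55 [259.  145.9] [415.2 255.2   0. ]
caddy 0.41 [373.3 230.1] [685.9 160.    0. ]
salt_jar 0.47 [264. 174.] [438.7 208.8  10. ]
mill_1_center 0.35 [373.7 231.3] [687.7 157.8   0. ]
[[250.9 128.5]
 [277.9 128.5]
 [278.3 100.4]
 [250.8 100.4]]
```

View pics/w3.png

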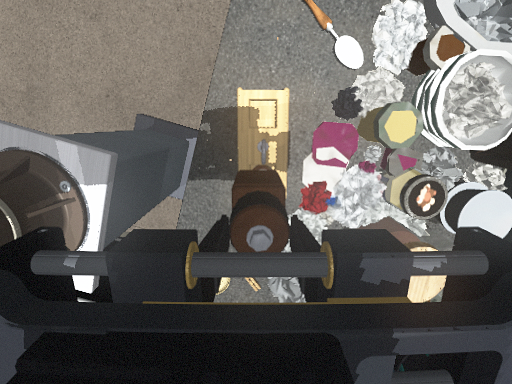

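The wrist view shows the empty well at about (263,115). The held mill's nut is at (260,238) and its foot edge is near v≈170. I zoom in with predictions overlaid.

```bash
python3 - <<'E'
from h import *
np.set_printoptions(precision=1,suppress=True)
f=np.load('w3.npy',allow_pickle=True).item()
im=cv2.resize(f['pixels'][80:260,205:315],None,fx=3.3,fy=3.3,interpolation=cv2.INTER_CUBIC)
T=lambda p:np.round((np.array(p)-[205,80]+.5)*3.3-.5).astype(np.int32)
a=np.radians(16.5);R=np.array([[np.cos(a),-np.sin(a)],[np.sin(a),np.cos(a)]])
def sq(c,w,l,z):return T(proj(f,[[*(np.array(c)+R@[x,y]),z] for x,y in((-w,-l),(w,-l),(w,l),(-w,l))]))
o=im.copy();c=np.array([424,258.])
for c_,w,l,z,col in((c,39,93,34,(0,0,255)),(c+R@[0,55],23,23,34,(0,0,255)),((424.5,225.6),20.5,20.5,210,(0,255,0)),((424.5,225.6),4,4,354,(0,255,0))):
    cv2.polylines(o,[sq(c_,w,l,z)],True,col,1)
save('z3.png',np.hstack([im,o])); print(proj(f,[[424.5,225.6,354]]))
E
```

```text
[[260. 245.]]
```

View pics/z3.png

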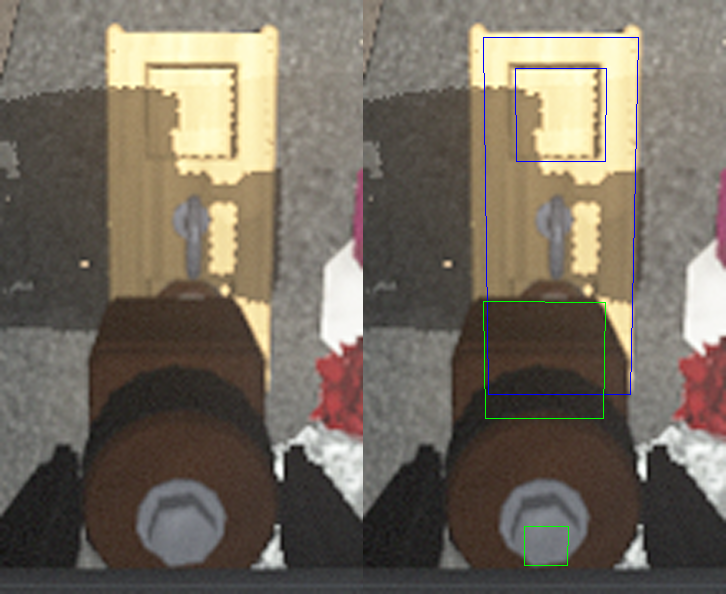

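In the zoom the well spans x 147–237 and y 63–159. The foot's far edge is at y≈298, x 118–237, parallel to the caddy. I move above the well, stop with the foot just over the mouth, and compare at equal depth.

Request:
{"name": "carry_out", "arguments": {"targets": [{"jaw": -0.3,"linear": [0.03,0.003,0],"turn": [0,0,0]},{"jaw": -0.3,"linear": [0.065,0.006,0],"turn": [0,0,0]},{"jaw": -0.3,"linear": [0.086,0.008,0.01],"turn": [0,0,0]},{"jaw": -0.3,"linear": [0.086,0.008,0.04],"turn": [0,0,0]},{"jaw": -0.3,"linear": [0.086,0.008,0.075],"turn": [0,0,0]},{"jaw": -0.3,"linear": [0.086,0.008,0.11],"turn": [0,0,0]},{"jaw": -0.3,"linear": [0.086,0.008,0.14],"turn": [0,0,0]},{"jaw": -0.3,"linear": [0.086,0.008,0.158],"turn": [0,0,0]},{"jaw": -0.3,"linear": [0.086,0.008,0.165],"turn": [0,0,0]},{"jaw": -0.3,"linear": [0.086,0.008,0.165],"turn": [0,0,0]},{"jaw": -0.3,"linear": [0.086,0.008,0.165],"turn": [0,0,0]}]}}

```text
time_s: 19.15
position: [408.2, 310.9, 165.5]
ee_rot: [[-0.283, 0.959, 0.001], [0.959, 0.283, 0.001], [0.0, 0.001, -1.0]]
force: [1.2, 0.5, -2.4]
grip_width: 41.0
grip_force: 25.0
```

```bash
python3 - <<'E'
from h import *
np.set_printoptions(precision=1,suppress=True)
f=grab_frame('wrist');st();s=state();P=np.array(s['position'])
im=cv2.resize(f['pixels'][80:260,195:325],None,fx=3,fy=3,interpolation=cv2.INTER_CUBIC)
T=lambda p:np.round((np.array(p)-[195,80]+.5)*3-.5).astype(np.int32)
a=np.radians(16.5);R=np.array([[np.cos(a),-np.sin(a)],[np.sin(a),np.cos(a)]])
def sq(c,w,l,z):return T(proj(f,[[*(np.array(c)+R@[x,y]),z] for x,y in((-w,-l),(w,-l),(w,l),(-w,l))]))
o=im.copy();wl=np.array([407.4,310.4])
for c_,w,l,z,col in((wl-R@[0,55],39,93,34,(0,0,255)),(wl,23,23,34,(0,0,255)),(P[:2],20.5,20.5,P[2]-120,(0,255,0)),(P[:2],22,22,P[2]-112,(0,255,0))):
    q=sq(c_,w,l,z);print(q.tolist());cv2.polylines(o,[q],True,col,1)
save('z4.png',np.hstack([im,o]))
E
```

```text
19.2 [408.2 310.9 165.6] yaw 16.43 F [-0.7 -0.7 -2.7] T [-0.1  0.1  0. ] w 41.1 25.0
[[103, 649], [281, 649], [294, 223], [88, 223]]
[[133, 377], [249, 377], [251, 262], [131, 262]]
[[140, 379], [248, 379], [249, 273], [138, 273]]
[[135, 390], [253, 389], [255, 273], [133, 273]]
```

View pics/z4.png

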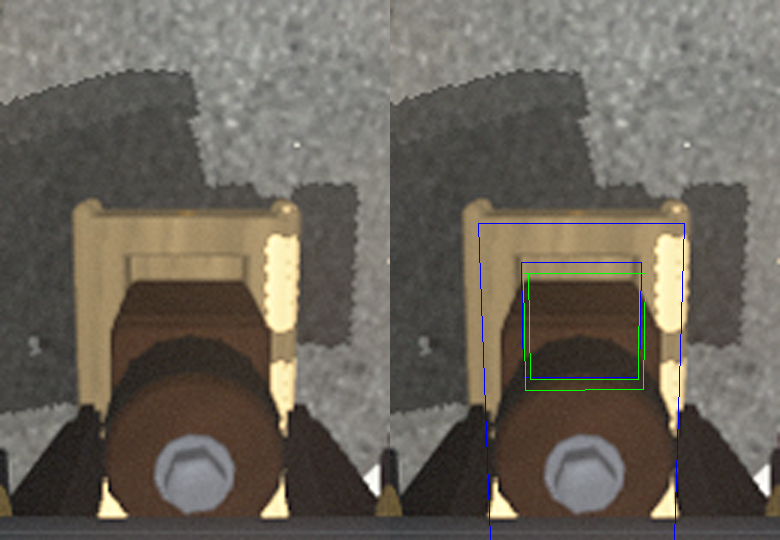

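The left panel shows the mouth's far edge at y≈256, x 127–245, and the foot's far edge at y≈281, x 135–243. The foot looks about 3 mm short in tool x and about 1 mm off in tool y, so I check the edge profiles.

```bash
python3 - <<'E'
from h import *
f=grab_frame('wrist');st();g=f['pixels'].astype(int).sum(2)//3
print('col', [(v,int(g[v,250:266].mean())) for v in range(160,192)])
for v in (167,169,171,175,177): print(v,'L',[(u,int(g[v,u])) for u in range(232,247)],'R',[(u,int(g[v,u])) for u in range(270,286)])
print(proj(f,[[408.2,310.9,-1e6]]),f['fx'])
E
```

```text
19.25 [408.1 310.9 165.7] yaw 16.44 F [-1.    0.01 -3.33] T [-0.106  0.015 -0.012] w 41.4 25.0
col [(160, 138), (161, 139), (162, 139), (163, 139), (164, 125), (165, 122), (166, 134), (167, 135), (168, 135), (169, 136), (170, 137), (171, 139), (172, 129), (173, 87), (174, 50), (175, 52), (176, 53), (177, 52), (178, 52), (179, 50), (180, 51), (181, 51), (182, 51), (183, 49), (184, 50), (185, 55), (186, 59), (187, 54), (188, 56), (189, 61), (190, 65), (191, 63)]
167 L [(232, 136), (233, 136), (234, 135), (235, 127), (236, 107), (237, 88), (238, 106), (239, 139), (240, 137), (241, 131), (242, 129), (243, 129), (244, 128), (245, 136), (246, 138)] R [(270, 142), (271, 139), (272, 135), (273, 136), (274, 135), (275, 119), (276, 95), (277, 107), (278, 132), (279, 142), (280, 140), (281, 143), (282, 141), (283, 141), (284, 204), (285, 236)]
169 L [(232, 138), (233, 135), (234, 138), (235, 128), (236, 110), (237, 90), (238, 103), (239, 137), (240, 133), (241, 129), (242, 131), (243, 125), (244, 131), (245, 134), (246, 139)] R [(270, 136), (271, 136), (272, 137), (273, 131), (274, 133), (275, 
[... 580 characters left out ...]
6), (238, 58), (239, 44), (240, 46), (241, 46), (242, 50), (243, 50), (244, 46), (245, 52), (246, 45)] R [(270, 54), (271, 57), (272, 59), (273, 58), (274, 55), (275, 59), (276, 61), (277, 95), (278, 128), (279, 142), (280, 141), (281, 141), (282, 137), (283, 207), (284, 237), (285, 232)]
177 L [(232, 135), (233, 134), (234, 134), (235, 123), (236, 103), (237, 45), (238, 45), (239, 46), (240, 51), (241, 54), (242, 48), (243, 52), (244, 51), (245, 53), (246, 47)] R [(270, 55), (271, 55), (272, 54), (273, 48), (274, 53), (275, 60), (276, 52), (277, 58), (278, 89), (279, 131), (280, 139), (281, 144), (282, 143), (283, 178), (284, 222), (285, 234)]
[[258.58948743 123.42490872]] 268.9032370711308
```

Request:
{"name": "carry_out", "arguments": {"targets": [{"jaw": -0.3,"linear": [0.0025,-0.0004,0],"turn": [0,0,0]},{"jaw": -0.3,"linear": [0.005,-0.0008,0.0],"turn": [0,0,0]},{"jaw": -0.3,"linear": [0.005,-0.0008,0.003],"turn": [0,0,0]},{"jaw": -0.3,"linear": [0.005,-0.0008,0.006],"turn": [0,0,0]},{"jaw": -0.3,"linear": [0.005,-0.0008,0.006],"turn": [0,0,0]},{"jaw": -0.3,"linear": [0.005,-0.0008,0.006],"turn": [0,0,0]}]}}

```text
time_s: 19.85
position: [405.4, 315.3, 158.5]
ee_rot: [[-0.283, 0.959, -0.0], [0.959, 0.283, -0.0], [-0.0, -0.0, -1.0]]
force: [0.1, 0.3, -2.6]
grip_width: 40.9
grip_force: 25.0
```

```bash
python3 - <<'E'
from h import *
f=grab_frame('wrist');st();g=f['pixels'].astype(int).sum(2)//3
save('z5.png',cv2.resize(f['pixels'][130:210,205:310],None,fx=7,fy=7,interpolation=cv2.INTER_CUBIC))
print('col', [(v,int(g[v,250:266].mean())) for v in range(162,186)])
E
```

```text
19.9 [405.5 315.3 158.6] yaw 16.44 F [-0.11 -0.18 -2.74] T [-0.062  0.058  0.008] w 41.4 25.0
col [(162, 141), (163, 140), (164, 140), (165, 141), (166, 140), (167, 141), (168, 141), (169, 132), (170, 124), (171, 134), (172, 129), (173, 88), (174, 51), (175, 52), (176, 52), (177, 53), (178, 53), (179, 52), (180, 51), (181, 51), (182, 51), (183, 50), (184, 51), (185, 57)]
```

View pics/z5.png

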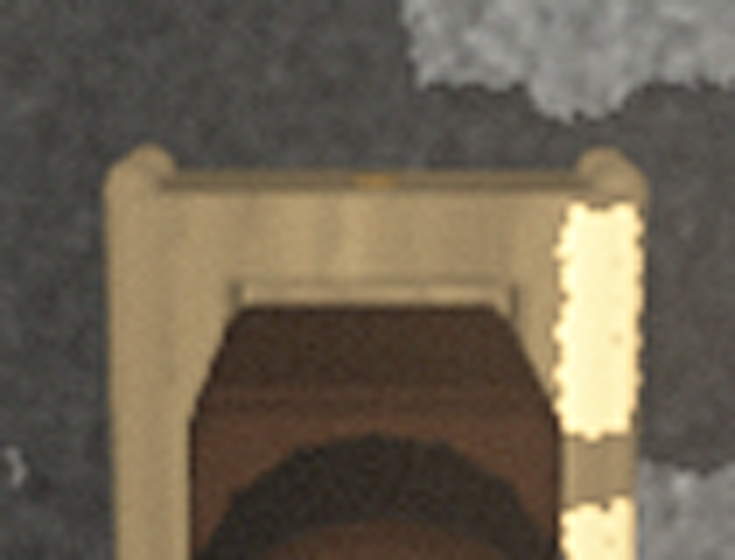

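The picture shows the mouth's far edge at y≈285 and the foot's far edge at y≈305, a gap of about 2.5 mm as wanted. I check the sideways centring by rows.

```bash
python3 - <<'E'
from h import *
f=grab_frame('wrist');g=f['pixels'].astype(float).sum(2)/3
for v in (175,176,177,178,179,180,182,184,187,190):
    r=g[v];L=next(u for u in range(258,210,-1) if r[u]>85);Rr=next(u for u in range(258,310) if r[u]>85)
    l=L+(r[L]-85)/(r[L]-r[L+1]);q=Rr-(r[Rr]-85)/(r[Rr]-r[Rr-1]);print(v,round(l,1),round(q,1),round((l+q)/2,2),round(q-l,1))
for v in (170,171,172): print(v,[int(x) for x in g[v,233:247]],[int(x) for x in g[v,270:284]])
E
```

```text
175 237.3 277.4 257.36 40.1
176 236.8 277.8 257.31 41.0
177 236.5 278.1 257.26 41.6
178 236.3 278.5 257.43 42.2
179 235.8 279.0 257.39 43.2
180 235.4 279.4 257.42 44.1
182 234.5 280.5 257.52 45.9
184 233.8 281.4 257.64 47.6
187 232.5 283.1 257.83 50.6
190 231.5 284.2 257.82 52.7
170 [136, 137, 138, 130, 114, 109, 111, 126, 122, 126, 124, 124, 123, 128] [124, 120, 121, 116, 119, 119, 119, 123, 120, 130, 135, 146, 145, 144]
171 [139, 139, 143, 132, 107, 93, 106, 138, 139, 131, 132, 129, 132, 138] [140, 137, 135, 134, 131, 128, 134, 115, 101, 117, 132, 143, 145, 147]
172 [137, 141, 136, 129, 110, 91, 110, 139, 128, 129, 123, 126, 121, 131] [141, 137, 133, 135, 129, 132, 136, 117, 95, 119, 131, 143, 147, 143]
```

Foot is about 0.7 mm low in tool y. I correct that and lower it in steps.

Request:
{"name": "carry_out", "arguments": {"targets": [{"jaw": -0.3,"linear": [0.0003,0.0007,0.001],"turn": [0,0,0]},{"jaw": -0.3,"linear": [0.0003,0.0007,0.004],"turn": [0,0,0]},{"jaw": -0.3,"linear": [0.0003,0.0007,0.007],"turn": [0,0,0]},{"jaw": -0.3,"linear": [0.0003,0.0007,0.01],"turn": [0,0,0]},{"jaw": -0.3,"linear": [0.0003,0.0007,0.01],"turn": [0,0,0]}]}}

```text
time_s: 20.45
position: [405.8, 315.7, 148.1]
ee_rot: [[-0.283, 0.959, -0.001], [0.959, 0.283, -0.0], [-0.0, -0.001, -1.0]]
force: [0.5, -0.8, -3.2]
grip_width: 41.2
grip_force: 25.0
```

```bash
python3 -c "
from h import *
st()"
```

```text
20.45 [405.8 315.7 148.1] yaw 16.45 F [ 0.51 -0.83 -3.15] T [-0.07   0.029 -0.019] w 41.2 25.0
```

Request:
{"name": "carry_out", "arguments": {"targets": [{"jaw": -0.3,"linear": [0,0,0.003],"turn": [0,0,0]},{"jaw": -0.3,"linear": [0,0,0.006],"turn": [0,0,0]},{"jaw": -0.3,"linear": [0,0,0.008],"turn": [0,0,0]}]}}

```text
time_s: 20.75
position: [406.0, 315.8, 140.3]
ee_rot: [[-0.283, 0.959, -0.0], [0.959, 0.283, -0.0], [-0.0, -0.0, -1.0]]
force: [-0.6, -0.1, -2.2]
grip_width: 41.2
grip_force: 25.0
```

```bash
python3 -c "
from h import *
st();grab_frame('wrist');st()"
```

```text
20.75 [406.  315.8 140.3] yaw 16.44 F [-0.61 -0.13 -2.16] T [-0.054  0.083 -0.051] w 41.2 25.0
20.8 [405.9 315.7 140.1] yaw 16.44 F [-0.36 -0.91 -4.  ] T [-0.089 -0.001 -0.069] w 41.3 25.0
```

Request:
{"name": "carry_out", "arguments": {"targets": [{"jaw": -0.3,"linear": [0,0,0.003],"turn": [0,0,0]},{"jaw": -0.3,"linear": [0,0,0.006],"turn": [0,0,0]},{"jaw": -0.3,"linear": [0,0,0.008],"turn": [0,0,0]},{"jaw": -0.3,"linear": [0,0,0.009],"turn": [0,0,0]}]}}

```text
time_s: 21.2
position: [406.0, 315.8, 131.4]
ee_rot: [[-0.283, 0.959, -0.0], [0.959, 0.283, -0.0], [-0.0, -0.0, -1.0]]
force: [0.5, -0.5, -3.2]
grip_width: 41.5
grip_force: 25.0
```

```bash
python3 -c "
from h import *
st();grab_frame('wrist');st()"
```

```text
21.2 [406.  315.8 131.4] yaw 16.45 F [ 0.5  -0.46 -3.16] T [-0.121  0.018 -0.015] w 41.5 25.0
21.25 [406.  315.8 131.4] yaw 16.44 F [-1.28  0.27 -2.68] T [-0.119  0.07  -0.017] w 41.1 25.0
```

Request:
{"name": "carry_out", "arguments": {"targets": [{"jaw": -0.3,"linear": [0,0,0.0005],"turn": [0,0,0]},{"jaw": -0.3,"linear": [0,0,0.001],"turn": [0,0,0]},{"jaw": -0.3,"linear": [0,0,0.0015],"turn": [0,0,0]},{"jaw": -0.3,"linear": [0,0,0.0015],"turn": [0,0,0]}]}}

```text
time_s: 21.65
position: [406.3, 315.9, 131.0]
ee_rot: [[-0.283, 0.959, 0.001], [0.959, 0.283, 0.001], [0.0, 0.001, -1.0]]
force: [-1.2, -2.0, 8.0]
grip_width: 40.9
grip_force: 25.1
```

```bash
python3 -c "
from h import *
st();grab_frame('wrist');st()"
```

```text
21.65 [406.3 315.9 131. ] yaw 16.45 F [-1.24 -2.04  7.98] T [-0.461  0.468  0.019] w 40.9 25.1
21.7 [406.3 315.9 131. ] yaw 16.45 F [-1.9  -1.61  8.21] T [-0.449  0.493  0.059] w 40.9 25.1
```

Contact comes at the expected height, so the foot is on the floor. I release and rise.

Request:
{"name": "carry_out", "arguments": {"targets": [{"jaw": -0.3,"linear": [0,0,-0.0006],"turn": [0,0,0]},{"jaw": 0.3,"linear": [0,0,-0.0006],"turn": [0,0,0]},{"jaw": 0.3,"linear": [0,0,-0.0006],"turn": [0,0,0]},{"jaw": 0.3,"linear": [0,0,-0.0006],"turn": [0,0,0]},{"jaw": 0.3,"linear": [0,0,-0.0006],"turn": [0,0,0]},{"jaw": 0.3,"linear": [0,0,-0.02],"turn": [0,0,0]},{"jaw": 0.3,"linear": [0,0,-0.05],"turn": [0,0,0]},{"jaw": 0.3,"linear": [0,0,-0.09],"turn": [0,0,0]},{"jaw": 0.3,"linear": [0,0,-0.13],"turn": [0,0,0]},{"jaw": 0.3,"linear": [0,0,-0.15],"turn": [0,0,0]},{"jaw": 0.3,"linear": [-0.03,0,-0.15],"turn": [0,0,0]},{"jaw": 0.3,"linear": [-0.06,0,-0.15],"turn": [0,0,0]}]}}

```text
time_s: 22.9
position: [423.1, 258.0, 280.8]
ee_rot: [[-0.285, 0.959, 0.001], [0.959, 0.285, 0.001], [0.0, 0.002, -1.0]]
force: [-0.3, 1.1, -0.1]
grip_width: 61.9
grip_force: 0.0
```

```bash
python3 - <<'E'
from h import *
fs={n:grab_frame(n) for n in('scene','side','wrist')};st()
a=cv2.resize(fs['scene']['pixels'][130:290,150:350],(400,320),interpolation=2)
b=cv2.resize(fs['side']['pixels'][130:290,230:330],(200,320),interpolation=2)
c=cv2.resize(fs['wrist']['pixels'][40:260,180:330],(200,293),interpolation=2);c=cv2.copyMakeBorder(c,0,27,0,0,0)
save('end.png',np.hstack([a,b,c]))
E
```

```text
23.05 [423.3 257.3 280.3] yaw 16.32 F [-0.95  0.24  0.73] T [-0.023  0.03   0.022] w 62.0 0.0
```

View pics/end.png

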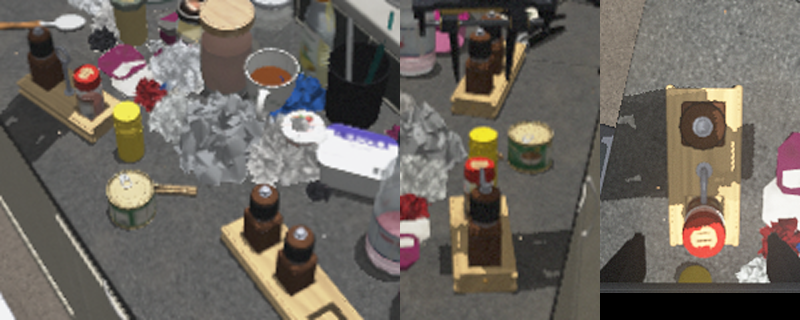

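The picture shows the mill upright in the caddy well, at (42,55) in the scene part and (702,125) in the wrist part. The salt jar is beside it, and the two stiff mills are still in the stand. The gripper is clear, so I hand the job in.

```bash
python3 -c "
from cell import *
print(sign_off())"
```

```text
the job is handed in; nothing more can be done
None
```

The free-turning mill was the one in the stand's −y well: it felt about 0 N m, against about 0.3 and 0.2 N m for the other two. It now stands upright and home in the caddy's empty well, with the two stiff ones left in the stand. One slip: the +y mill got about 35° of extra twist as I released it. The job was handed in at about 23 s.

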